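# Peel the top liner off a stuck stack of paint-tray liners and present it

### The job

The white paint-tray liners are stuck together at the rim with half-dried red paint. Peel only the top liner off by lifting its orange tab corner while its opposite end still rests on the stack, leaving the rest of the stack standing where it is and the cups, tins, brush and sanding block alone. Finish holding the liner by its tab, still, roughly level and right way up, with its middle over the middle of the sheet of cardboard and 10 to 25 cm above the bench: do not put it down or let go.

Things in the scene. Friction and masses are not known exactly. Their poses are not given: they have to be found in the camera images.
- liner_centre (a point): middle of the top liner, level with its rim's upper face (59 mm above the bench at the start); axes are the liner's: x along its length towards the tab end, y across, z up
- liner: the top liner: rigid white plastic tray, 240 (x) x 156 (y) mm over its flat 4 mm rim, hollow 28 mm deep with sloping walls, nested in the stack with its rim lying on the stack's; about 80 g (varies by a quarter). Origin 4 mm below liner_centre, at the rim's lower face
- liner_tab (a point): centre of the liner's orange grip tab: an upright block 26 mm (liner x) x 10 mm (liner y, pinch it across this) x 30 mm tall standing on the rim at one corner, 112 mm in x and 52 mm in y from the liner's middle; this point is 15 mm above the rim's upper face and 15 mm below the tab's top. Axes of the liner
- liner_far_end (a point): middle of the lower edge of the liner's rim at the end away from the tab (liner x = -120 mm, 4 mm below liner_centre): the edge about which it turns when peeled. Axes of the liner
- stack: the rest of the stack: a steel roller tray full of white liners stuck together, loose on the bench, 240 x 156 mm over the rim and 55 mm tall, 1.2 to 1.5 kg; origin at the centre of its underside, axes as the liner's at the start. Red lumps on its long sides reach 91 mm from the middle line and 63 mm above the bench
- stack_rim (a point): middle of the stack at rim height. Four red paint skins on its long sides (x = +60 and -75 mm) lap 3 mm over the top liner's rim and bend up like sprung flaps, about 7 mm, before slipping off: about 2 to 3 N each near the tab, 4 to 6 N each at the far end. Raising the tab end 0.3 rad about the far end frees all; pulled up level, all hold at once
- cardboard_centre (a point): middle of the upper face of a brown cardboard sheet fixed on the bench, 240 (x) x 280 (y) x 4 mm; axes along its sides
- cup_brown: open white paint cup with brown paint, 66 mm wide at the rim, 75 mm tall, between the two work places; origin under its centre; leave alone
- cup_red: open white paint cup with red paint, 66 mm wide, 75 mm tall; origin under its centre; leave alone
- small_tin: closed tin with a blue label, 60 mm wide, 70 mm tall; origin under its centre; leave alone
- big_tin: large steel paint tin, 134 mm wide, 120 mm tall, at the far edge of the bench; origin under its centre; leave alone
- sanding_block: cork sanding block 70 x 100 x 30 mm at the far edge; origin under its centre; leave alone
- brush: paint brush lying at the left side of the bench; leave alone

How it is judged (in metres and radians):
On the way:
1. the tab corner is lifted at least 30 mm while the opposite end still rests on the stack (within 12 mm of its rim) (z of liner_tab in the frame of stack above 0.104 m and z of liner_far_end in the frame of stack below 0.067 m and contact force between the fingers and liner above 0.3 N), for 0.1 s.
At the end, for the whole second after the job is handed in: the liner is held still by the fingers alone, its middle within 70 mm (seen from above) of the cardboard's middle and 100 to 250 mm above the bench, within 0.35 rad of level and right way up; the rest of the stack stands flat within 40 mm of where it was (horizontal distance between liner_centre and cardboard_centre below 0.07 m and height (world z) of liner_centre between 0.1 and 0.25 m and angle between liner_centre's own z axis and vertical below 0.35 rad and contact force between the fingers and liner above 0.3 N and linear speed of liner below 0.03 m/s and contact force between liner and stack below 0.05 N and contact force between liner and cardboard below 0.05 N and angle between stack's own z axis and vertical below 0.05 rad and height (world z) of stack below 0.008 m and distance of stack from where it was at the start of the episode below 0.04 m); the arm keeps its last pose, push and grip.
It fails at once if the rest of the stack is lifted or tipped (height (world z) of stack above 0.025 m or angle between stack's own z axis and vertical above 0.2 rad).
It fails at once if a bystander is pushed more than 30 mm or knocked over (distance of any of cup_brown, cup_red, small_tin, big_tin, sanding_block, brush from where it was at the start of the episode above 0.03 m or angle between any of cup_brown, cup_red, small_tin, big_tin, sanding_block's own z axis and vertical above 0.5 rad).
It also fails if it takes over 40 s, if anything falls off the work surface, if the arm or the gripper's body presses on something with over 40 N, if the wrist force passes 120 N, or if a joint passes its speed limit or range.

### The arm

A 6-joint arm with a two-finger parallel gripper is mounted at the origin on the work surface. World frame = base frame: x ahead of the robot, y to its left, z up, the work surface at z = 0. Lengths are in mm, angles in rad, forces in N, time in s.
With the tool pointing down it reaches from about 350 to 775 mm from the base axis. Payload 7.3 kg.
Tool frame: the origin (TCP) lies at the very end of the fingers, on their centre line; the grasp point (between the pads) lies 19 mm behind it; z points along the fingers, y is the line along which they close (so a half turn about z gives the same grasp; the last joint's range is limited). The gripper opens to 92 mm and grips with 3 to 60 N. Pads are 19 mm wide; open, the fingers measure 130 mm over their backs; the gripper's body (75 mm by 190 mm) begins 47 mm behind the grasp point.
Start: joints at [-1.291, 0.342, 1.524, -0, 1.275, -0.146], TCP at [216.875, -478.132, 226.741] pointing down, gripper open.
Joint ranges: [-2.53, 2.53], [-0.77, 2.02], [0.04, 2.7], [-1, 4.14], [0.28, 2.66], [-3.11, 3.11]. Speed limits (rad/s): [2.57, 2.57, 3.14, 3.14, 3.14, 3.14].

### API

Orientations are given as [roll, pitch, yaw] about the fixed x, y, z axes, in that order (R = Rz(yaw) Ry(pitch) Rx(roll)).
In Python, from plant import get_obs, capture, close_job gives the robot as it stands. The module is installed in compiled form; this text tells all that it offers.
- The arm moves only by the shell command python3 -m handwheel 'ROWS'. ROWS is JSON, a list of rows, each a list of 3 entries, a list of its own where there are three numbers: the turn, a rotation vector about the tool's x, y, z in degrees, then the shift along the tool's x, y, z in m, then the opening, from 0 (shut) to 1 (fully open). A call has 1 to 12 rows; each row is the pose to reach, as a shift and turn from the pose commanded when the call began, along the tool's axes at that moment; what a row does not reach only later rows make up. A row lasts 1/10 s, in which the tool goes at most 50 mm and 8.59 degrees, less where a joint would pass 70% of its speed; a pose out of reach is approached as far as the arm can. A call with a gripper value outside its range is refused whole. The fingers move at their own pace and stop on an object; the grip force is fixed at half the most. Time passes only in rows, so rows that repeat a pose let the fingers close. It gives the time, the measured TCP pose, the force, the opening and the grip force at its end, in the units of the state.
- get_obs(): the state, without advancing time (a new reading comes with each control period).
- capture(name): name is "scene" or "top"; returns a dict with "image" (384x512x3 uint8, red, green, blue), "depth" (384x512 float32, mm along the optical axis (not along the pixel's ray), 0 where there is no reading), "fx", "fy", "cx", "cy" (pixels), "camera_from_world" (4x4, takes a point from world to camera coordinates). Camera axes: x right, y down, z forward; pixel columns grow to the right and rows downward; lengths in mm; the calibration is good to about 2 mm. A picture is of the moment at which its call begins.
- close_job(): hands the job in; it is judged then, once.
The state is a dict: "time": time; "joint_positions": joint angles; "dq": joint speeds; "tau": joint torques, N m; "tool_pos": TCP position; "tcp_rot": TCP orientation; "contact_force": force on the tool from outside, world axes, zero at the start; "moment": the same for the moment, N m; "grip_width": finger opening in mm; "finger_force": force on a finger pad.
Only numpy, scipy, OpenCV 4.12 (cv2) and the standard library are available. Lean on these libraries where they do the work, as an engineer would, in place of code of your own. Each camera call takes 0.05 s, during which the arm holds its last target. There are 200 camera calls.

## Working session

There is one attempt and no reset: what is moved stays moved. The work goes in short steps, Python scripts to look and compute and a shell command to move; the robot and the scene stay as the last step left them, time stands still between calls to the robot, and variables do not carry over. Pictures are saved under pics/ and viewed, at most 10 in all, crops included, and the job is handed in when it is done.

```bash
mkdir -p pics; python3 - <<'E'
from plant import get_obs,capture
import cv2,numpy as np,pickle
d={n:capture(n) for n in("scene","top")}
pickle.dump(d,open("c0.pkl","wb"))
for n in d:
    cv2.imwrite(f"pics/{n}0.png",d[n]["image"][:,:,::-1]); print(n,d[n]["fx"],d[n]["cx"],d[n]["cy"],np.round(d[n]["camera_from_world"],3).tolist())
print(get_obs())
E
```

```text
scene 406.2128692148476 249.11714403548842 189.63605269741103 [[-0.586, 0.81, -0.006, 249.222], [0.607, 0.434, -0.666, -324.304], [-0.537, -0.394, -0.746, 1516.808], [0.0, 0.0, 0.0, 1.0]]
top 397.9950187338275 257.813758011002 188.15502825081063 [[0.029, -1.0, 0.003, 74.579], [-0.997, -0.029, -0.075, 567.679], [0.075, -0.001, -0.997, 1071.351], [0.0, 0.0, 0.0, 1.0]]
{'time': 0.1, 'joint_positions': array([-1.29097707e+00,  3.42658471e-01,  1.52494281e+00,  1.76049789e-05,
        1.27542407e+00, -1.45993951e-01]), 'dq': array([-2.38313171e-05, -1.82386537e-03, -2.67409565e-03, -1.46606814e-05,
        1.26381660e-03, -2.93436304e-04]), 'tau': array([ 1.82896631e-03, -4.32006061e+01, -2.44694799e+01,  7.18412292e-02,
        5.26040629e-02, -4.29266777e-05]), 'tool_pos': array([ 216.77924694, -477.73704018,  226.10421706]), 'tcp_rot': array([-3.14017765e+00, -2.25078938e-04,  4.25807910e-01]), 'contact_force': array([-0.31245323,  0.53598069, -0.01262952]), 'moment': array([-0.008076  , -0.04158214, -0.03385446]), 'finger_force': 0.0, 'grip_width': 91.68887800533051}
```

View pics/scene0.png

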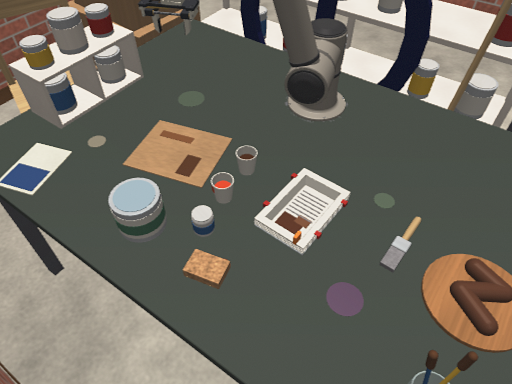

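View pics/top0.png

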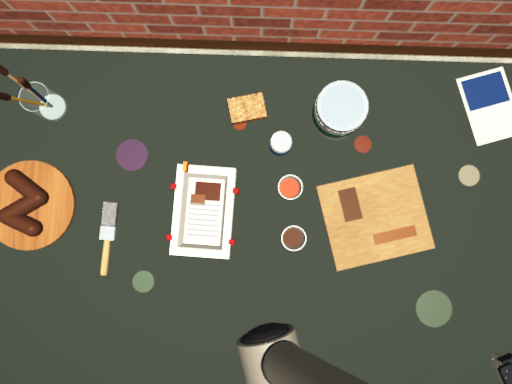

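The scene view shows the tray stack at (303,209) with its orange tab at (297,237), and the cardboard at (178,152). In the top view the tab is at (185,167), the liner's middle is about (203,211), and the cardboard is at (376,217). The brown cup at (293,238) and red cup at (290,187) stand between them.

```bash
cat > h.py <<'E'
import numpy as np,cv2
def ray(c,uv):
    T=c["camera_from_world"];R=T[:3,:3];o=-R.T@T[:3,3]
    uv=np.atleast_2d(uv); d=np.c_[(uv[:,0]-c["cx"])/c["fx"],(uv[:,1]-c["cy"])/c["fy"],np.ones(len(uv))]@R
    return o,d
def onz(c,uv,z):
    o,d=ray(c,uv); return o+d*((z-o[2])/d[:,2])[:,None]
def tri(c1,p1,c2,p2):
    o1,d1=ray(c1,p1);o2,d2=ray(c2,p2);A=np.c_[d1[0],-d2[0]];s=np.linalg.lstsq(A,o2-o1,rcond=None)[0]
    a,b=o1+s[0]*d1[0],o2+s[1]*d2[0];return (a+b)/2,np.linalg.norm(a-b)
def mask(c,lo,hi,box):
    h=cv2.cvtColor(c["image"],cv2.COLOR_RGB2HSV);m=cv2.inRange(h,lo,hi);k=np.zeros_like(m);x0,y0,x1,y1=box;k[y0:y1,x0:x1]=m[y0:y1,x0:x1];return k
def blob(m):
    cs=cv2.findContours(m,cv2.RETR_EXTERNAL,cv2.CHAIN_APPROX_NONE)[0];return max(cs,key=cv2.contourArea)
def rect(c,cnt,z):
    P=onz(c,cnt[:,0,:].astype(float),z)[:,:2].astype(np.float32);r=cv2.minAreaRect(P);return r,cv2.boxPoints(r)
E
python3 - <<'E'
from h import *
import pickle
d=pickle.load(open("c0.pkl","rb"));S,T=d["scene"],d["top"]
p={}
for n,c,b in(("s",S,(280,222,312,250)),("t",T,(170,155,200,180))):
    m=mask(c,(8,180,120),(22,255,255),b);ys,xs=np.nonzero(m);p[n]=(xs.mean(),ys.mean());print("tab",n,len(xs),p[n],xs.min(),xs.max(),ys.min(),ys.max())
    for y,x in list(zip(ys,xs))[:4]:
        pass
print("tab tri",tri(S,p["s"],T,p["t"]))
q={}
for n,c,b in(("s",S,(245,160,360,260)),("t",T,(150,150,250,270))):
    m=mask(c,(0,0,120),(180,60,255),b)
    m=cv2.morphologyEx(m,cv2.MORPH_OPEN,np.ones((3,3)))
    cn=blob(m);r,bx=rect(c,cn,59);print("liner",n,r,np.round(bx).tolist());q[n]=cn
for n,c,b in(("s",S,(115,110,240,195)),("t",T,(305,155,445,280))):
    m=mask(c,(5,60,70),(25,255,255),b);m=cv2.morphologyEx(m,cv2.MORPH_CLOSE,np.ones((9,9)))
    cn=blob(m);r,bx=rect(c,cn,4);print("card",n,r,np.round(bx).tolist());q["c"+n]=cn
# heights from both views: corner pixels by approxPolyDP
for k,(a,b) in {"liner":("s","t"),"card":("cs","ct")}.items():
    for n in(a,b):
        h=cv2.convexHull(q[n]);A=cv2.approxPolyDP(h,0.04*cv2.arcLength(h,True),True)[:,0].tolist();print(k,n,A); p[n+k]=A
    z=59 if k=="liner" else 4
    for u in p[a+k]:
        w=onz(S,u,z)[0];V=onz(T,np.array(p[b+k],float),z);j=np.argmin(np.linalg.norm(V-w,axis=1));print(np.round(tri(S,u,T,p[b+k][j])[0]),round(tri(S,u,T,p[b+k][j])[1],1))
for nm,b,lo,hi,z in(("cupbrown",(275,222,312,255),(0,0,140),(180,80,255),75),("cupred",(272,172,308,204),(0,0,140),(180,80,255),75),("tin",(265,125,298,160),(0,0,140),(180,90,255),70)):
    cn=blob(mask(T,lo,hi,b));e=cv2.minEnclosingCircle(cn);print(nm,np.round(onz(T,e[0],z)),e)
E
```

```text
tab s 32 (np.float64(297.0), np.float64(234.5)) 294 300 231 238
tab t 16 (np.float64(186.5), np.float64(166.875)) 185 187 162 171
tab tri (array([609.61835102, 279.98227228,  82.31391952]), np.float64(3.8949402367590586))
liner s ((505.01416015625, 239.26156616210938), (165.95706176757812, 258.9060974121094), 87.41845703125) [[372.0, 162.0], [631.0, 151.0], [638.0, 316.0], [379.0, 328.0]]
liner t ((498.83282470703125, 234.88528442382812), (161.18682861328125, 244.4293975830078), 87.4039077758789) [[373.0, 160.0], [617.0, 149.0], [625.0, 310.0], [380.0, 321.0]]
card s ((487.8026123046875, -198.6094207763672), (247.12661743164062, 360.4561462402344), 14.74845027923584) [[322.0, -56.0], [414.0, -404.0], [653.0, -341.0], [561.0, 7.0]]
card t ((497.34466552734375, -236.30081176757812), (243.85601806640625, 283.8779602050781), 14.773018836975098) [[343.0, -130.0], [416.0, -405.0], [651.0, -342.0], [579.0, -68.0]]
liner s [[305, 168], [349, 194], [300, 253], [254, 220]]
liner t [[177, 163], [236, 168], [228, 259], [169, 255]]
[373. 166.  58.] 4.1
[380. 319.  49.] 3.1
[627. 309.  45.] 6.0
[615. 152.  50.] 2.5
card cs [[122, 164], [159, 120], [231, 138], [230, 185], [213, 192]]
card ct [[412, 163], [435, 247], [336, 271], [316, 186]]
[ 650. -338.    7.] 0.3
[ 418. -402.    4.] 0.7
[ 346. -131.    6.] 3.3
[554. -29.  31.] 85.9
[568. -57. -13.] 38.8
cupbrown [[435.  -4.  75.]] ((293.38372802734375, 237.7558135986328), 13.258614540100098)
cupred [[567.   8.  75.]] ((289.95001220703125, 186.7083282470703), 13.06930160522461)
tin [[688.  34.  70.]] ((280.7372741699219, 141.30508422851562), 11.329211235046387)
```

Everything measured agrees with the given sizes: the liner centre is about (499,235) with its axis at −2.6°, the tab about (612,281), and the cardboard (497,−236). I'll go above the tab first.

```bash
python3 -m handwheel '[[[0,0,2],[0.035,-0.027,0],1],[[0,0,4],[0.07,-0.055,0],1],[[0,0,7],[0.105,-0.082,0],1],[[0,0,9],[0.14,-0.11,0],1],[[0,0,12],[0.175,-0.137,0],1],[[0,0,14],[0.21,-0.165,0],1],[[0,0,16],[0.245,-0.192,0],1],[[0,0,18],[0.28,-0.22,0],1],[[0,0,20],[0.315,-0.247,0],1],[[0,0,23],[0.35,-0.275,0],1],[[0,0,25],[0.385,-0.302,0],1],[[0,0,27],[0.42,-0.33,0],1]]'
python3 - <<'E'
from plant import get_obs
from scipy.spatial.transform import Rotation as R
o=get_obs();r=R.from_euler("xyz",o["tcp_rot"]);print(o["time"],o["tool_pos"],o["tcp_rot"],r.inv().apply([612,281,140]-o["tool_pos"]))
E
```

```text
time: 1.3
tool_pos: [463.5, -2.3, 226.5]
tcp_rot: [3.141, 0.0, -0.047]
contact_force: [0.3, -1.2, 0.1]
grip_width: 91.7
finger_force: 0.0
1.3 [463.45558244  -2.30687895 226.54829407] [ 3.14137613e+00  2.83901621e-04 -4.68527156e-02] [ 135.13713169 -289.97186944   86.44714816]
```

```bash
python3 -m handwheel '[[[0,0,0],[0.02,-0.042,0],1],[[0,0,0],[0.04,-0.084,0],1],[[0,0,0],[0.06,-0.127,0],1],[[0,0,0],[0.08,-0.17,0.01],1],[[0,0,0],[0.1,-0.212,0.03],1],[[0,0,0],[0.118,-0.25,0.05],1],[[0,0,0],[0.128,-0.275,0.07],1],[[0,0,0],[0.135,-0.29,0.086],1],[[0,0,0],[0.135,-0.29,0.086],1],[[0,0,0],[0.135,-0.29,0.086],1]]'
python3 - <<'E'
from plant import *
import cv2,pickle
c=capture("scene");pickle.dump(c,open("c1.pkl","wb"));t=capture("top");pickle.dump(t,open("t1.pkl","wb"))
im=c["image"][170:290,230:370,::-1];cv2.imwrite("pics/g1.png",cv2.resize(im,None,fx=5,fy=5,interpolation=cv2.INTER_CUBIC))
print(get_obs()["tool_pos"],get_obs()["tcp_rot"])
E
```

```text
time: 2.3
tool_pos: [610.7, 279.1, 140.1]
tcp_rot: [3.141, 0.001, -0.045]
contact_force: [-0.4, 0.7, -1.1]
grip_width: 91.5
finger_force: 0.0
[611.37459638 278.61985303 141.89044769] [-3.14147487e+00 -1.34637589e-03 -4.61790384e-02]
```

View pics/g1.png

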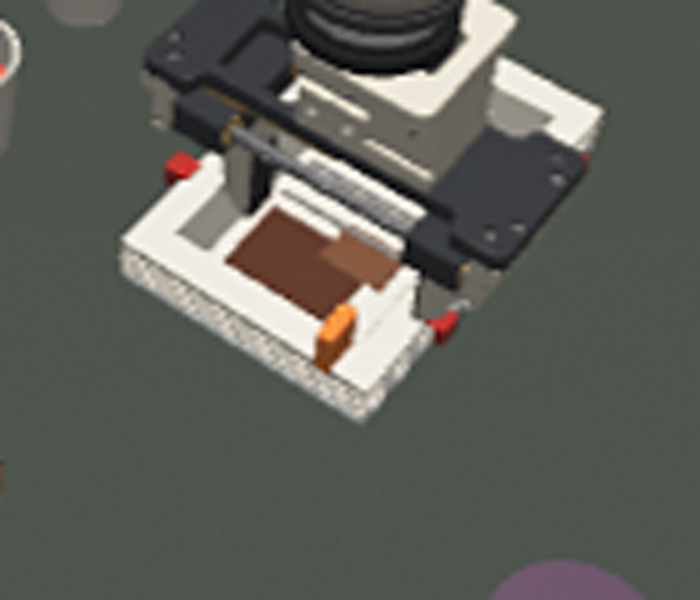

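The crop shows the tab at (318–355, 305–370), i.e. about (297.5,237.5) in the full image, clear of the open fingers. I'll re-measure it with a mask that includes its dark sides.

```bash
python3 - <<'E'
from h import *
import pickle
d=pickle.load(open("c0.pkl","rb"));S,T=d["scene"],d["top"];p={}
for n,c,b in(("s",S,(288,226,306,250)),("t",T,(178,156,194,176))):
    m=mask(c,(5,120,60),(24,255,255),b);n_,l,st,ce=cv2.connectedComponentsWithStats(m);i=1+np.argmax(st[1:,4]) 
    x,y,w,h,a=st[i];p[n]=np.array([x+w/2-.5,y+h/2-.5]);print(n,st[1:].tolist(),ce[i],p[n])
    print(p[n],tri)if 0 else None; p[n+"c"]=ce[i]
print(tri(S,p["s"],T,p["t"]),tri(S,p["sc"],T,p["tc"]))
print(onz(T,p["t"],80),onz(S,p["sc"],74))
E
```

```text
s [[288, 226, 14, 19, 142], [304, 226, 2, 2, 3]] [295.08450704 232.51408451] [294.5 235. ]
t [[183, 161, 6, 11, 51]] [185.33333333 165.62745098] [185.5 166. ]
(array([613.52163368, 279.21805319,  84.01482775]), np.float64(3.4351396995637105)) (array([612.85284034, 278.67537118,  93.39154953]), np.float64(1.769315400770233))
[[613.12785586 281.42743491  80.        ]] [[600.58758016 271.86720579  74.        ]]
```

```bash
python3 - <<'E'
from h import *
import pickle
d=pickle.load(open("c0.pkl","rb"));S,T=d["scene"],d["top"]
print("tab tri",tri(S,[297.3,237.5],T,[185.5,166]))
for c,pts in((T,[(185,164),(186,167),(205,170),(225,171),(172,200)]),(S,[(297,234),(298,236),(270,232),(280,238),(335,195)])):
    for u,v in pts:
        o,r=ray(c,[u,v]);print((u,v),np.round(o+r[0]*c["depth"][v,u],1))
E
python3 -m handwheel '[[[0,0,0],[0.002,-0.002,0.015],1],[[0,0,0],[0.002,-0.002,0.035],1],[[0,0,0],[0.002,-0.002,0.055],1],[[0,0,0],[0.002,-0.002,0.065],1],[[0,0,0],[0.002,-0.002,0.07],1],[[0,0,0],[0.002,-0.002,0.07],1],[[0,0,0],[0.002,-0.002,0.07],1]]'
```

```text
tab tri (array([612.74769362, 283.64725927,  75.98008167]), np.float64(3.437377975814597))
(185, 164) [617.3 281.4  88.3]
(186, 167) [609.8 279.   85.8]
(205, 170) [606.8 233.3  57. ]
(225, 171) [605.5 179.8  59.1]
(172, 200) [526.8 330.5  -3.7]
(297, 234) [610.8 282.5  87.9]
(298, 236) [613.1 287.   85.6]
(270, 232) [614.6 205.9  38.6]
(280, 238) [617.  238.9  41.4]
(335, 195) [404.9 286.5  46. ]
time: 3.1
tool_pos: [613.8, 281.4, 71.6]
tcp_rot: [-3.141, -0.002, -0.046]
contact_force: [0.7, 0.5, -0.3]
grip_width: 91.8
finger_force: 0.0
```

```bash
python3 -m handwheel '[[[0,0,0],[0,0,0.004],1],[[0,0,0],[0,0,0.008],1],[[0,0,0],[0,0,0.008],1],[[0,0,0],[0,0,0.008],0.5],[[0,0,0],[0,0,0.008],0.3],[[0,0,0],[0,0,0.008],0.2],[[0,0,0],[0,0,0.008],0],[[0,0,0],[0,0,0.008],0],[[0,0,0],[0,0,0.008],0],[[0,0,0],[0,0,0.008],0],[[0,0,0],[0,0,0.008],0]]'
```

```text
time: 4.2
tool_pos: [613.2, 281.3, 62.7]
tcp_rot: [3.141, -0.0, -0.045]
contact_force: [-0.4, 0.7, -0.2]
grip_width: 32.2
finger_force: 0.0
```

```bash
python3 -m handwheel '[[[0,0,0],[0,0,0],0],[[0,0,0],[0,0,0],0],[[0,0,0],[0,0,0],0],[[0,0,0],[0,0,0],0],[[0,0,0],[0,0,0],0],[[0,0,0],[0,0,0],0],[[0,0,0],[0,0,0],0]]'
python3 - <<'E'
# arc table: tool x = liner x, tool y = -liner y, tool z = down; pivot at far end
import numpy as np
from scipy.spatial.transform import Rotation as R
p=np.array([-233,0,8.]) # pivot in tool frame mm (TCP z 63, pivot z 55)
for a in range(3,28,3):
    for s in(1,):
        r=R.from_rotvec([0,s*np.radians(a),0]);print(a,np.round(p-r.apply(p),1))
E
```

```text
time: 4.9
tool_pos: [613.5, 281.8, 63.0]
tcp_rot: [-3.141, -0.001, -0.045]
contact_force: [1.9, 4.8, 0.2]
grip_width: 9.4
finger_force: 30.0
3 [ -0.7   0.  -12.2]
6 [ -2.1   0.  -24.3]
9 [ -4.1   0.  -36.4]
12 [ -6.8   0.  -48.3]
15 [-10.   0. -60.]
18 [-13.9   0.  -71.6]
21 [-18.3   0.  -83. ]
24 [-23.4   0.  -94.1]
27 [ -29.     0.  -104.9]
```

Firm grip at 9.4 mm and 30 N. Now I'll peel along the arc about the far end.

```bash
python3 -m handwheel '[[[0,1,0],[0,0,-0.004],0],[[0,2,0],[0,0,-0.008],0],[[0,3,0],[-0.001,0,-0.012],0],[[0,4,0],[-0.001,0,-0.016],0],[[0,5,0],[-0.002,0,-0.020],0],[[0,6,0],[-0.002,0,-0.024],0],[[0,7,0],[-0.003,0,-0.028],0],[[0,8,0],[-0.0035,0,-0.032],0],[[0,9,0],[-0.004,0,-0.036],0],[[0,10,0],[-0.005,0,-0.040],0],[[0,11,0],[-0.006,0,-0.044],0],[[0,12,0],[-0.007,0,-0.048],0]]'
python3 - <<'E'
from plant import *
import cv2
c=capture("scene")
im=c["image"][150:290,220:380,::-1];cv2.imwrite("pics/p1.png",cv2.resize(im,None,fx=4,fy=4,interpolation=cv2.INTER_CUBIC))
E
```

```text
time: 6.1
tool_pos: [605.7, 281.4, 110.8]
tcp_rot: [3.141, -0.21, -0.045]
contact_force: [0.4, -0.8, -1.8]
grip_width: 9.8
finger_force: 30.0
```

View pics/p1.png

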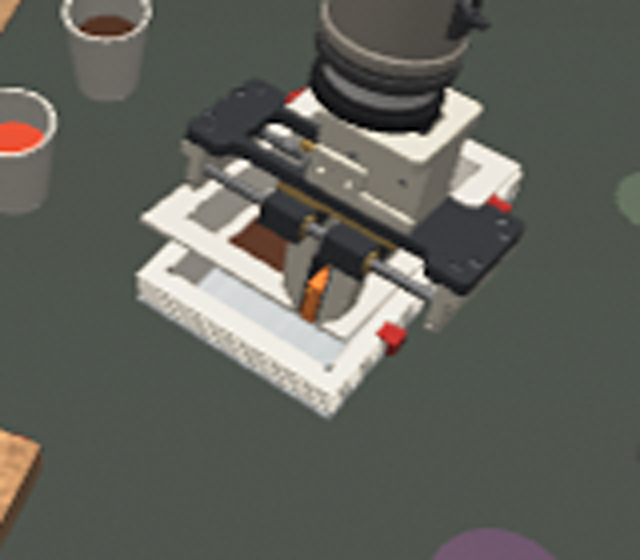

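The tab end is up at crop (315,290), the rest of the stack is in place below it, and the far end is still down. I'll continue the arc.

```bash
python3 -m handwheel '[[[0,1,0],[0,0,-0.004],0],[[0,2,0],[0,0,-0.008],0],[[0,3,0],[-0.001,0,-0.012],0],[[0,4,0],[-0.001,0,-0.016],0],[[0,5,0],[-0.002,0,-0.020],0],[[0,6,0],[-0.002,0,-0.024],0],[[0,7,0],[-0.003,0,-0.028],0],[[0,8,0],[-0.0035,0,-0.032],0],[[0,9,0],[-0.004,0,-0.036],0],[[0,10,0],[-0.005,0,-0.040],0],[[0,10,0],[-0.005,0,-0.040],0]]'
python3 - <<'E'
import numpy as np
from plant import get_obs
from scipy.spatial.transform import Rotation as R
o=get_obs();r=R.from_euler("xyz",o["tcp_rot"])
p=o["tool_pos"]
for t in([p[0]-5,p[1],p[2]+60],[p[0]-5,p[1],p[2]+130]):print(np.round(r.inv().apply(np.array(t)-p)))
E
```

```text
time: 7.25
tool_pos: [592.6, 282.5, 149.3]
tcp_rot: [-3.142, -0.385, -0.045]
contact_force: [-0.8, 0.1, -1.1]
grip_width: 10.4
finger_force: 30.0
[ 18.   0. -57.]
[  44.    0. -122.]
```

```bash
python3 -m handwheel '[[[0,0,0],[0.002,0,-0.005],0],[[0,0,0],[0.004,0,-0.01],0],[[0,0,0],[0.006,0,-0.015],0],[[0,0,0],[0.009,0,-0.022],0],[[0,0,0],[0.012,0,-0.03],0],[[0,0,0],[0.016,0,-0.04],0],[[0,0,0],[0.02,0,-0.05],0],[[0,0,0],[0.024,0,-0.06],0],[[0,0,0],[0.03,0,-0.074],0],[[0,0,0],[0.036,0,-0.09],0],[[0,0,0],[0.041,0,-0.102],0],[[0,0,0],[0.041,0,-0.102],0]]'
python3 - <<'E'
from plant import *
import cv2,pickle
c=capture("scene");t=capture("top");pickle.dump((c,t),open("c2.pkl","wb"))
cv2.imwrite("pics/p2.png",cv2.resize(c["image"][100:290,200:380,::-1],None,fx=3,fy=3,interpolation=cv2.INTER_CUBIC))
E
```

```text
time: 8.45
tool_pos: [593.8, 282.7, 261.9]
tcp_rot: [-3.139, -0.389, -0.046]
contact_force: [0.9, 0.3, -0.5]
grip_width: 9.4
finger_force: 30.0
```

View pics/p2.png

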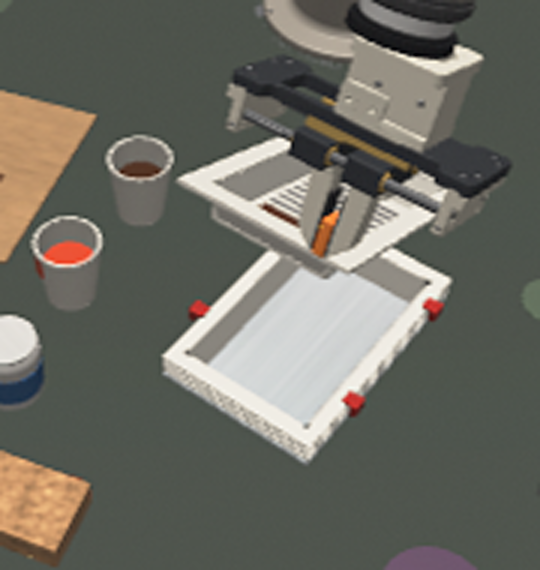

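The liner is fully free at crop (320,190), and the stack stands where it was. Next I'll level the liner and then carry it across.

```bash
python3 -m handwheel '[[[0,-2,0],[0,0,0],0],[[0,-5,0],[0,0,0],0],[[0,-9,0],[0,0,0],0],[[0,-13,0],[0,0,0],0],[[0,-17,0],[0,0,0],0],[[0,-20,0],[0,0,0],0],[[0,-22,0],[0,0,0],0],[[0,-22,0],[0,0,0],0]]'
python3 - <<'E'
import numpy as np
from plant import get_obs
from scipy.spatial.transform import Rotation as R
o=get_obs();r=R.from_euler("xyz",o["tcp_rot"])
print(np.round(r.inv().apply(np.array([611,-189,180])-o["tool_pos"])))
E
```

```text
time: 9.35
tool_pos: [593.3, 281.8, 256.8]
tcp_rot: [3.14, 0.003, -0.046]
contact_force: [-0.4, 0.9, -1.0]
grip_width: 9.7
finger_force: 30.0
[ 40. 469.  77.]
```

```bash
python3 -m handwheel '[[[0,0,0],[0,0.005,0],0],[[0,0,0],[0.001,0.015,0],0],[[0,0,0],[0.003,0.03,0],0],[[0,0,0],[0.005,0.05,0],0],[[0,0,0],[0.007,0.075,0],0],[[0,0,0],[0.009,0.1,0],0],[[0,0,0],[0.011,0.125,0],0],[[0,0,0],[0.013,0.15,0],0],[[0,0,0],[0.015,0.175,0],0],[[0,0,0],[0.017,0.2,0],0],[[0,0,0],[0.019,0.22,0],0],[[0,0,0],[0.02,0.235,0],0]]' && python3 -m handwheel '[[[0,0,0],[0.001,0.015,0],0],[[0,0,0],[0.003,0.03,0],0],[[0,0,0],[0.005,0.05,0],0],[[0,0,0],[0.007,0.075,0],0],[[0,0,0],[0.009,0.1,0],0],[[0,0,0],[0.011,0.125,0.005],0],[[0,0,0],[0.013,0.15,0.015],0],[[0,0,0],[0.015,0.175,0.025],0],[[0,0,0],[0.017,0.2,0.04],0],[[0,0,0],[0.019,0.22,0.055],0],[[0,0,0],[0.02,0.23,0.068],0],[[0,0,0],[0.02,0.234,0.076],0]]' && python3 -m handwheel '[[[0,0,0],[0,0,0],0],[[0,0,0],[0,0,0],0],[[0,0,0],[0,0,0],0],[[0,0,0],[0,0,0],0],[[0,0,0],[0,0,0],0]]'
python3 - <<'E'
from plant import *
from h import *
import pickle
c=capture("scene");t=capture("top");pickle.dump((c,t),open("c3.pkl","wb"))
cv2.imwrite("pics/f1.png",np.hstack([cv2.resize(c["image"][70:230,90:330,::-1],(400,267)),cv2.resize(t["image"][120:300,150:450,::-1],(400,240+27))]))
o=get_obs();print(o["tool_pos"],o["tcp_rot"],o["grip_width"],o["finger_force"])
E
```

```text
time: 10.55
tool_pos: [601.7, 44.2, 259.1]
tcp_rot: [3.141, -0.001, -0.047]
contact_force: [-0.2, 0.3, -1.0]
grip_width: 9.9
finger_force: 30.0
time: 11.75
tool_pos: [611.0, -188.8, 180.9]
tcp_rot: [-3.141, 0.002, -0.046]
contact_force: [-0.2, 0.8, -1.8]
grip_width: 9.6
finger_force: 30.0
time: 12.25
tool_pos: [611.7, -187.6, 183.4]
tcp_rot: [3.141, -0.001, -0.045]
contact_force: [0.0, 0.4, -0.1]
grip_width: 9.6
finger_force: 30.0
[ 611.61556296 -187.83463171  183.10555792] [ 3.14128312e+00 -5.81418420e-04 -4.50245956e-02] 9.70116755384266 29.99890834093094
```

View pics/f1.png

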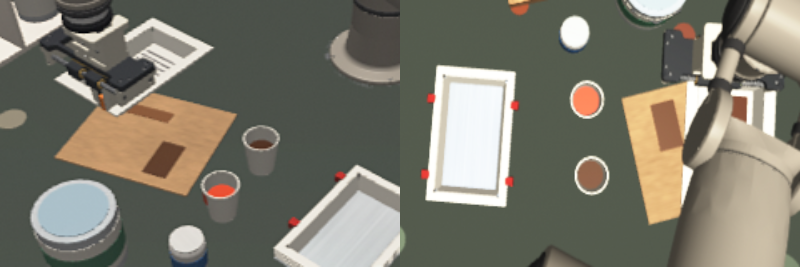

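The liner is held above the cardboard, at left panel (135,60). The cups, tin and stack look undisturbed. I'll check its level and centre from the depth image.

```bash
python3 - <<'E'
from h import *
import pickle
c,t=pickle.load(open("c3.pkl","rb"))
m=mask(c,(0,0,185),(180,45,255),(118,76,222,140));ys,xs=np.nonzero(m)
o,r=ray(c,np.c_[xs,ys].astype(float));P=o+r*c["depth"][ys,xs][:,None]
k=(P[:,2]>165)&(P[:,2]<225);P=P[k]
for _ in range(4):
    A=np.c_[P[:,:2]-P[:,:2].mean(0),np.ones(len(P))];f=np.linalg.lstsq(A,P[:,2],rcond=None)[0];e=P[:,2]-A@f;P=P[abs(e)<max(3,1.5*e.std())]
print(len(P),e.std(),"slopes",f,P.min(0),P.max(0))
q=cv2.minAreaRect(P[:,:2].astype(np.float32));print("rect",q)
c0=pickle.load(open("c0.pkl","rb"))["top"]
for n,cc in(("before",c0),("now",t)):
    mm=mask(cc,(0,0,120),(180,60,255),(150,150,250,270));mm=cv2.morphologyEx(mm,cv2.MORPH_OPEN,np.ones((3,3)));print(n,rect(cc,blob(mm),57)[0])
E
```

```text
609 1.2937366585074168 slopes [3.30049028e-03 2.66775454e-03 1.79709796e+02] [ 371.98693774 -315.73020068  176.29488087] [ 617.33186455 -150.59236029  182.82677882]
rect ((494.908203125, -235.12060546875), (158.63595581054688, 242.20535278320312), 87.40480041503906)
before ((498.86273193359375, 235.15728759765625), (161.49334716796875, 244.8942108154297), 87.4039077758789)
now ((498.4091796875, 234.50991821289062), (160.71841430664062, 243.89404296875), 87.31482696533203)
```

The liner is level, at z ≈ 180 mm, and centred within about 3 mm of the cardboard's middle. The stack hasn't moved, so I'm handing the job in.

```bash
python3 -c "from plant import close_job; print(close_job())"
```

```text
the job is handed in; nothing more can be done
None
```

The top liner was peeled off by its tab and the job is handed in: it is held level about 180 mm above the bench, within about 3 mm of the cardboard's middle, with the stack within 1 mm of where it was and the cups, tins, brush and sanding block not touched (the hand-in returned no verdict).

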